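# Call the customer, point out the ordered sachet and where to pay

## Robot

A 6-joint arm with a two-finger parallel gripper is mounted at the origin on the work surface; the furniture and walls round the work are solid. World frame = base frame: x ahead of the robot, y to its left, z up, the work surface at z = 0. Lengths are in mm, angles in rad, forces in N, time in s.
With the tool pointing down it reaches from about 400 to 925 mm from the base axis. Payload 12.5 kg.
Tool frame: the origin (TCP) lies at the very end of the fingers, on their centre line; the grasp point (between the pads) lies 19 mm behind it (env.tcp_to_grasp is the distance from the TCP to the grasp point, in mm); z points along the fingers, x is the direction in which the jaws open and shut, and the axes are right-handed (so a half turn about z gives the same grasp; the last joint's range is limited). The gripper opens to 95 mm and grips with 3 to 60 N. Pads are 20 mm wide; open, the fingers measure 119 mm over their backs; the gripper's body (75 mm by 180 mm) begins 59 mm behind the grasp point.
Start: joints at [-1.224, 0.491, 1.559, -0, 1.092, -0.106], TCP at [273.453, -562.024, 214.661] pointing down, gripper open.
Joint ranges: [-3.1, 3.1], [-0.84, 2.19], [0.05, 2.79], [-1.13, 4.28], [0.06, 2.93], [-2.69, 2.69]. Speed limits (rad/s): [2.22, 2.22, 2.79, 3.14, 3.14, 3.14].

## Interface

Orientations are given as [roll, pitch, yaw] about the fixed x, y, z axes, in that order (R = Rz(yaw) Ry(pitch) Rx(roll)).
In Python, from cell import env, vision, job gives the robot as it stands.
- The arm moves only by the shell command python3 -m pendant 'ROWS' [OPENING]. ROWS is JSON, a list of rows, each a list of 4 numbers: the shift along the tool's x, y, z in mm, then the turn about the tool's z in degrees. In form: [[tx, ty, tz, turn], ...]. A call has 1 to 8 rows; each row is the pose to reach, as a shift and turn from the pose measured when the call began, along the tool's axes at that moment; what a row does not reach only later rows make up. A row lasts 1/8 s, in which the tool goes at most 62.5 mm and 10.7 degrees, less where a joint would pass 70% of its speed; a pose out of reach is approached as far as the arm can. A call with a gripper value outside its range is refused whole. OPENING is the closure, from 0 (fully open) to 1 (shut), set as the call begins (- or left out, the last holds). The fingers move at their own pace and stop on an object; the grip force is fixed at half the most. Time passes only in rows, so rows that repeat a pose let the fingers close. It gives the time, the measured TCP pose, the force and the opening at its end, in the units of the state.
- env.state(): the state, without advancing time (a new reading comes with each control period).
- vision.read_camera(name): name is "scene" or "side" or "wrist"; returns a dict with "pixels" (400x640x3 uint8, red, green, blue), "intrinsics" (3x3 intrinsics, pixels), "k1" (the pictures are not rectified: a ray, as slopes to the right and down, at radius r is drawn at 1 + k1 r^2 times it, then the intrinsics apply), "R" (3x3) and "t" (3): a world point X has camera coordinates R X + t; the wrist camera has in their place "tool_from_camera" (4x4, takes a point from camera to tool coordinates, whose origin is the TCP and whose axes are the tool frame's). Camera axes: x right, y down, z forward; pixel columns grow to the right and rows downward; lengths in mm; the calibration is good to about 2 mm. A picture is of the moment at which its call begins: read the wrist's pose just before it. There is no depth.
- job.job_done(): hands the job in, once; it reports no verdict.
Trained networks look in a picture, given as the dict that the camera call returned (one of the last four; its "shot" number tells which), for a name from the list of things; names that differ only in an ending like _2 or _b are one class to them, and where a whole thing is asked for, a point or a joint stands for the part that bears it (a point fixed in the world has none). Each returns a list of dicts, best first, with "confidence" (0 to 1); they miss things now and then, are a little off and sometimes report something else, mostly with a low value. They report only what shows in the picture. A call takes as long as a camera call. They do not tell look-alikes from the thing itself.
- vision.find_in(picture, query): "at" ([x, y, z] in mm, in the coordinates of the camera as it stood for that picture, good to about 4 mm: the middle of the surface that is visible of it).
- vision.regions_of(picture, query): "pixels" (400x640 bool, what is visible of it).
The state is a dict: "t": time; "joints": joint angles; "qvel": joint speeds; "tau": joint torques, N m; "eef_pos": TCP position; "tcp_rot": TCP orientation; "ft_force": force on the tool from outside, world axes, zero at the start; "moment": the same for the moment, N m; "opening": opening from 0.0 (shut) to 1.0 (fully open).
Only numpy, scipy, OpenCV 4.12 (cv2) and the standard library are available. Lean on these libraries where they do the work, as an engineer would, in place of code of your own. Each camera call takes 0.05 s, during which the arm holds its last target.

## Task

Ring the counter bell by pressing its knob with the fingertips to call the customer. Then point down at the sachet with the blue band (and not at the red or the dark red one), fingertips a couple of centimetres above its middle for two seconds, and after that point in the same way at the middle of the card reader for two seconds, finishing still pointing there. Touch nothing but the bell, and do not grip, lift or shift anything.

Things in the scene. Friction and masses are not known exactly. Their poses are not given: they have to be found in the camera images.
- bell: Counter bell: white dome on a black ring, 83 mm across, 58 mm high with its knob, 190 g, standing loose. Origin at the centre of its underside on the counter, z up.
- bell_knob (a point): Centre of the top of the bell's white knob (14 mm across), 58 mm above the counter, on the bell's axis. Press it straight down.
- bell_button (a joint): How far the bell's knob is pressed: 0 up, 0.004 m fully down. A spring (2 N per mm, 8 N fully down) brings it back up. The bell rings when it is more than half way down (2.5 mm, about 5 N).
- reader: Card reader: white wedge, 92 mm along its x by 68 mm along its y, low (about 10 mm) at its -x edge and 40 mm high at its +x edge, 110 g, standing loose. Origin at the centre of its underside, z up.
- reader_middle (a point): Middle of the card reader's sloping top face, 27 mm above the counter, straight above the reader's origin; axes as reader. This is where to point last.
- sachet_blue: White condiment sachet with a blue band, lying flat, 56 x 34 x 16 mm, loose. Origin at the centre of its underside on the counter, x along its length, z up; its top is 16 mm above the origin. This is the ordered one.
- sachet_red: The same kind of sachet with a bright red band, 56 x 34 x 16 mm; not the ordered one. Origin at the centre of its underside.
- sachet_maroon: The same kind of sachet with a dark red (maroon) band, 56 x 34 x 16 mm; not the ordered one. Origin at the centre of its underside.
- basket: White slotted basket full of sachets, 148 x 118 x 95 mm, bystander on the left. Origin at the centre of its underside.
- bottle: Brown long-neck bottle, 61 mm across, 230 mm tall, bystander on the left. Origin at the centre of its underside.
- shaker: White salt shaker, 39 x 41 x 81 mm, bystander at the back. Origin at the centre of its underside.
There are look-alikes about, which are no part of the job. Leave any purple look-alike of the bell alone.

How it is judged:
By the outcome, as a careful person would: the job done as asked, in the order asked, and still so for the second after the job is handed in, with the robot touching nothing.
It also fails if it takes over 51 s, if anything falls off the work surface, if the arm or the gripper's body presses on something with over 40 N, if the wrist force passes 120 N, or if a joint passes its speed limit or range.

## Working session

There is one attempt and no reset: what is moved stays moved. The work goes in short steps, Python scripts to look and compute and a shell command to move; the robot and the scene stay as the last step left them, time stands still between calls to the robot, and variables do not carry over. Pictures are saved under pics/ and viewed, and the job is handed in when it is done.

```bash
ls; mkdir -p pics
cat > h.py <<'E'
import numpy as np, cv2
from cell import env, vision, job
from scipy.spatial.transform import Rotation as Ro
def save(p,n,crop=None,s=1):
    im=p["pixels"][:,:,::-1]
    if crop: im=im[crop[1]:crop[3],crop[0]:crop[2]]
    im=cv2.resize(np.ascontiguousarray(im),None,fx=s,fy=s,interpolation=cv2.INTER_CUBIC); cv2.imwrite(n,im)
def ext(p,st=None):
    # returns Rcw, C : world = Rcw@cam + C
    if "R" in p:
        R=np.array(p["R"]);t=np.array(p["t"]); return R.T,-R.T@t
    T=np.array(p["tool_from_camera"]); Rt=Ro.from_euler('xyz',st["tcp_rot"]).as_matrix()
    return Rt@T[:3,:3], Rt@T[:3,3]+np.array(st["eef_pos"])
def ray(p,u,v):
    d=cv2.undistortPoints(np.array([[[u,v]]],float),np.array(p["intrinsics"],float),np.array([p["k1"],0,0,0.]))[0,0]
    return np.array([d[0],d[1],1])
def onplane(p,u,v,z,st=None):
    A,C=ext(p,st); d=A@ray(p,u,v); return C+d*(z-C[2])/d[2]
def proj(p,X,st=None):
    A,C=ext(p,st); c=A.T@(np.array(X,float)-C)
    return cv2.projectPoints(c.reshape(1,1,3),np.zeros(3),np.zeros(3),np.array(p["intrinsics"],float),np.array([p["k1"],0,0,0.]))[0][0,0]
E
python3 - <<'E'
from h import *
st=env.state(); print(st)
for n in ["scene","side","wrist"]:
    p=vision.read_camera(n); save(p,f"pics/{n}0.png")
    for q in ["bell","bell_knob","reader","reader_middle","sachet_blue","sachet_red","sachet_maroon","basket","bottle","shaker"]:
        A,C=ext(p,st)
        for r in vision.find_in(p,q): print(n,q,round(r["confidence"],2),np.round(A@np.array(r["at"])+C),np.round(proj(p,A@np.array(r["at"])+C,st)))
E
```

```text
pics
{'t': 0.0, 'joints': array([-1.22360689e+00,  4.91535489e-01,  1.55948581e+00,  1.65015282e-05,
        1.09170496e+00, -1.05588038e-01]), 'qvel': array([ 0.00079212, -0.00127172, -0.00022035,  0.00025557, -0.00294728,
        0.00120019]), 'tau': array([-1.54287689e-03, -6.12641788e+01, -2.58177209e+01,  6.92458358e-02,
        4.81091451e-02, -1.03740260e-04]), 'eef_pos': array([ 273.35612455, -561.75811261,  214.06418638]), 'tcp_rot': array([-3.14145863e+00,  1.12574887e-03, -1.11802639e+00]), 'ft_force': array([-0.67675722, -0.15597122,  0.48377288]), 'moment': array([-0.00288401, -0.07192265,  0.02260073]), 'opening': 0.9981276961933309}
scene bell 0.89 [ 468. -103.   28.] [327. 252.]
scene bell 0.65 [ 442. -240.   32.] [375. 288.]
scene bell 0.28 [512. 181.  56.] [255. 190.]
scene bell_knob 0.47 [449.  19.  21.] [279. 236.]
scene bell_knob 0.43 [ 458. -223.   61.] [374. 266.]
scene reader 0.97 [443.  18.  23.] [277. 236.]
scene reader 0.21 [ 440. -243.   33.] [376. 289.]
scene reader_middle 0.73 [ 587. -176.   10.] [392. 251.]
scene reader_middle 0.7 [448.  16.  24.] [280.
[... 702 characters left out ...]
.]
side bell_knob 0.34 [414. 181. 109.] [253. 156.]
side reader 0.76 [457.   7.  25.] [270. 221.]
side reader_middle 0.74 [454.   5.  26.] [268. 221.]
side reader_middle 0.5 [ 463. -227.   55.] [268. 268.]
side sachet_blue 0.85 [ 600. -179.   11.] [348. 275.]
side sachet_blue 0.67 [588. -45.  12.] [334. 238.]
side sachet_red 0.51 [582.  81.  12.] [326. 211.]
side sachet_red 0.48 [589. -43.  14.] [335. 237.]
side sachet_maroon 0.6 [585.  79.  16.] [328. 210.]
side sachet_maroon 0.6 [ 598. -176.    8.] [347. 275.]
side basket 0.72 [532. 176.  56.] [303. 178.]
side bottle 0.8 [413. 184. 110.] [253. 155.]
side shaker 0.74 [455.   5.  20.] [269. 223.]
side shaker 0.59 [656. 145.  38.] [356. 190.]
```

View pics/scene0.png

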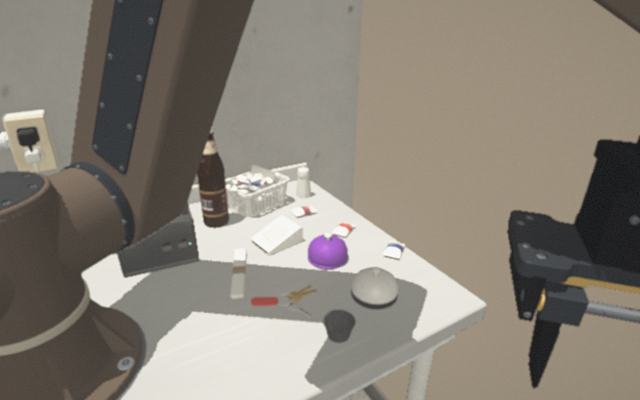

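View pics/side0.png

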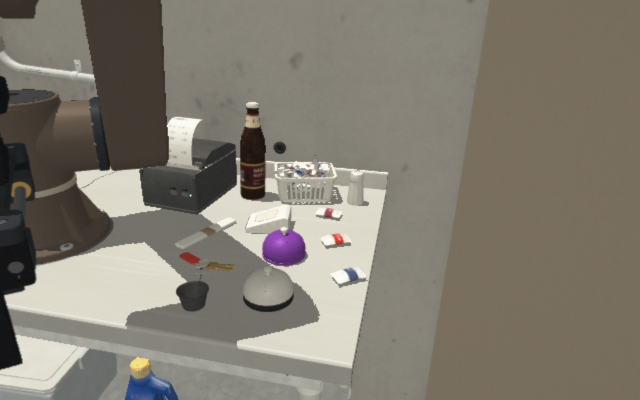

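View pics/wrist0.png

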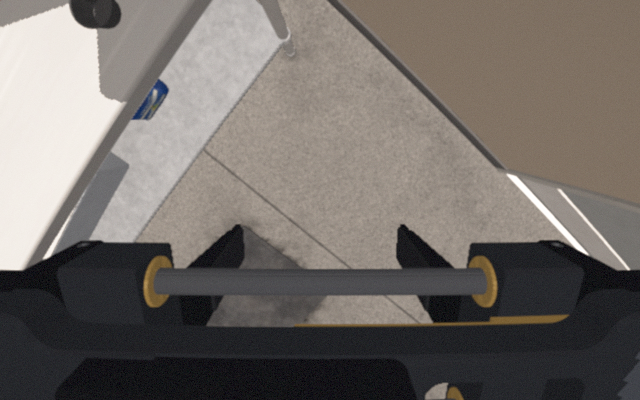

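Bells: the white one is at scene (375,288) / side (268,288), and the purple look-alike is at (327,252) / (284,246). Sachets: blue is at (394,250) / (348,276), red at (343,230) / (335,240), maroon at (304,212) / (329,214). The reader is at (277,236) / (270,219). I choose the white bell and the blue sachet, and will check them in a close crop.

Run:
```python
from h import *
a=vision.read_camera("scene"); save(a,"pics/sc1.png",(240,200,440,320),4)
b=vision.read_camera("side"); save(b,"pics/sd1.png",(220,190,400,320),4)
```

```text
(no output)
```

View pics/sc1.png

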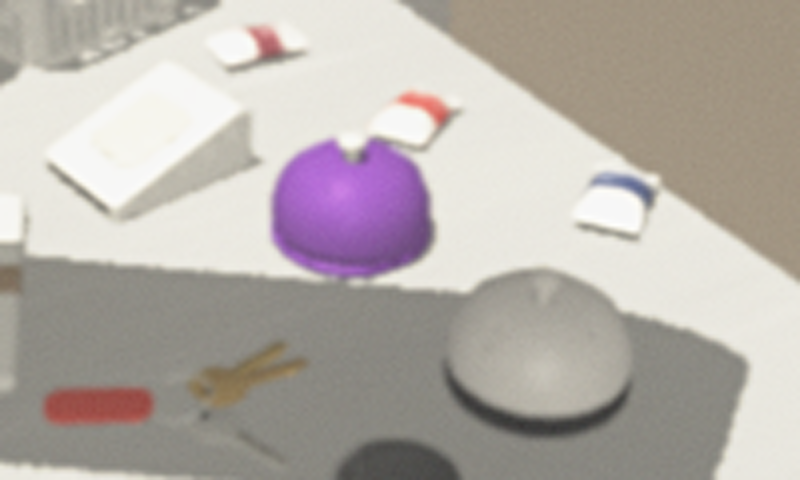

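View pics/sd1.png

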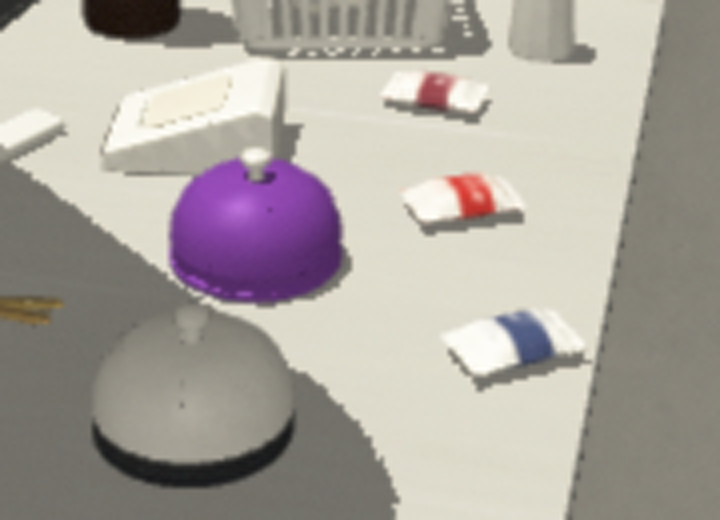

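The crops confirm it: the white bell stands on a black ring with its knob at scene (376,269) / side (268,267). The blue-band sachet is at scene (394,251) / side (348,276), and the reader face at (275,232) / (267,216).

Run:
```python
from h import *
a=vision.read_camera("scene");b=vision.read_camera("side")
def tri(pa,pb):
    M=[];r=[]
    for p,uv in((a,pa),(b,pb)):
        A,C=ext(p);d=A@ray(p,*uv);d/=np.linalg.norm(d);P=np.eye(3)-np.outer(d,d);M.append(P);r.append(P@C)
    return np.linalg.lstsq(np.vstack(M),np.hstack(r),rcond=None)[0]
for n,pa,pb,z in [("knob",(376.2,269),(267.7,267),58),("blue",(394,250.7),(348.2,275.7),10),("red",(343.5,230),(335,240),10),("reader",(275,231.7),(267.2,215.5),27),("purpleknob",(328,234),(284,228),58)]:
    print(n,onplane(a,*pa,z).round(1),onplane(b,*pb,z).round(1),tri(pa,pb).round(1))
p=vision.read_camera("wrist");st=env.state();print(np.array(p["tool_from_camera"]).round(2),p["intrinsics"],p["k1"])
print([c.round() for c in (ext(a)[1],ext(b)[1])])
```

```text
knob [ 457.6 -227.9   58. ] [ 462.6 -227.8   58. ] [ 462.1 -224.7   55.1]
blue [ 589.6 -178.9   10. ] [ 600. -180.   10.] [ 601.  -171.6    2.9]
red [578.9 -49.7  10. ] [589.  -50.2  10. ] [589.8 -40.4   3.1]
reader [447.7  31.1  27. ] [451.2  26.9  27. ] [450.9  35.1  23.5]
purpleknob [483.5 -90.2  58. ] [487.5 -91.6  58. ] [487.4 -86.6  55.1]
[[   1.      0.      0.     -1.21]
 [  -0.      0.97    0.26  -72.48]
 [  -0.     -0.26    0.97 -170.19]
 [   0.      0.      0.      1.  ]] [[294.66649931   0.         319.86014935]
 [  0.         294.66649931 199.63158224]
 [  0.           0.           1.        ]] -0.04471255255718671
[array([  -8., -541.,  463.]), array([ 493., -869.,  456.])]
```

```bash
python3 -m pendant '[[-28,-35,0,0],[-55,-70,0,0],[-83,-106,0,0],[-110,-141,0,0],[-138,-176,0,0],[-166,-212,0,0],[-193,-247,0,0],[-221,-282,0,0]]' 1
python3 -m pendant '[[0,0,0,0],[0,0,0,0]]'
python3 - <<'E'
from h import *
st=env.state();print(st["t"],st["eef_pos"],st["tcp_rot"],st["ft_force"],st["opening"])
p=vision.read_camera("wrist"); save(p,"pics/w1.png")
for n,X in [("knob",(461,-228,58)),("blue",(596,-179,10)),("reader",(450,29,27))]: print(n,proj(p,X,st))
E
```

```text
t: 2.9
eef_pos: [430.9, -238.7, 214.8]
tcp_rot: [-3.141, -0.001, -1.118]
ft_force: [0.1, -0.3, -0.1]
opening: 0.213
t: 3.15
eef_pos: [430.9, -238.9, 214.9]
tcp_rot: [-3.141, -0.001, -1.118]
ft_force: [-1.1, -0.3, -0.4]
opening: 0.024
3.15 [ 430.94746967 -238.92533241  214.92850234] [-3.14132769e+00 -9.07019671e-04 -1.11750786e+00] [-1.07005134 -0.31510572 -0.37023152] 0.023984841876678962
knob [323.75384983 158.48910238]
blue [336.73996304  30.29148523]
reader [119.44048679  67.07796704]
```

View pics/w1.png

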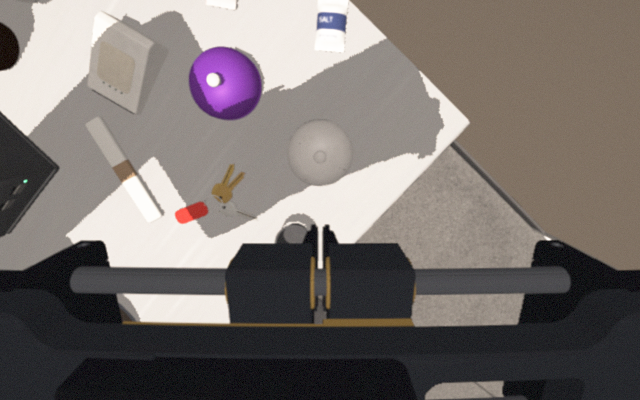

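Run:
```python
from h import *
p=cv2.imread("pics/w1.png")
a=cv2.resize(p[0:200,280:380],None,fx=4,fy=4)[:600]
b=cv2.resize(p[0:125,70:170],None,fx=4,fy=4)
o=np.zeros((600,800,3),np.uint8);o[:min(600,a.shape[0]),:400]=cv2.resize(p[0:200,280:380],None,fx=4,fy=4)[0:600] if 0 else 0
o[:,:400]=np.vstack([cv2.resize(p[0:60,280:380],None,fx=4,fy=4),cv2.resize(p[110:200,280:380],None,fx=4,fy=4)])
o[:500,400:]=b
cv2.imwrite("pics/w1c.png",o)
```

```text
(no output)
```

View pics/w1c.png

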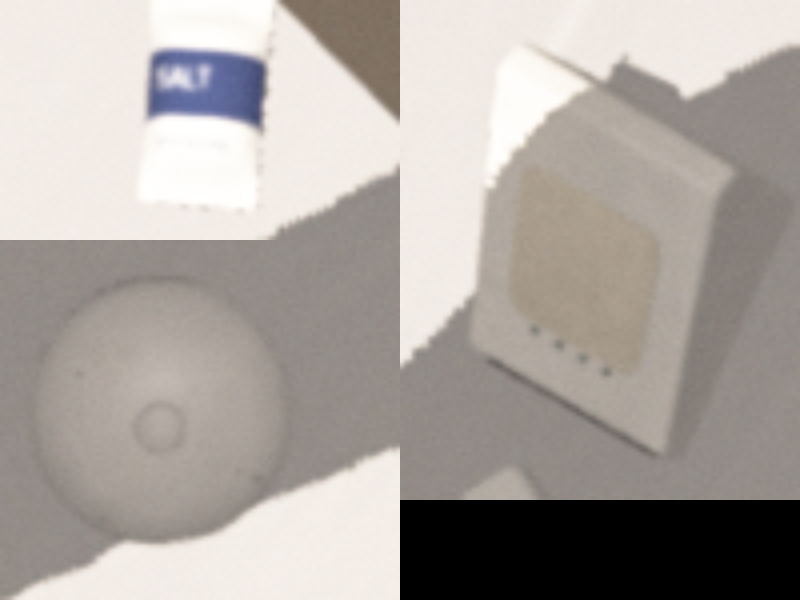

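Run:
```python
from h import *
p=vision.read_camera("wrist");st=env.state()
k=onplane(p,320,157,58,st);print("knob",k)
f=lambda x,y,z:onplane(p,70+(x-400)/4,y/4,z,st)
c=[f(522,48,40),f(738,178,40),f(662,455,8),f(470,350,8)];print(np.round(c,1),np.mean(c,0))
print("blue band",onplane(p,280+207/4,86/4,14,st), "end",onplane(p,280+198/4,203/4,4,st))
R=Ro.from_euler('xyz',st["tcp_rot"]).as_matrix()
print("to knob tool",R.T@(k-st["eef_pos"]))
```

```text
knob [ 460.35418436 -224.16710487   58.        ]
[[496.9  56.8  40. ]
 [490.4  -9.2  40. ]
 [403.4   5.3   8. ]
 [407.7  71.5   8. ]] [449.58650796  31.12698567  24.        ]
blue band [ 600.41558067 -170.89181643   14.        ] end [ 573.44963689 -181.74951248    4.        ]
to knob tool [ -0.96850058 -33.41613809 156.82253713]
```

```bash
python3 -m pendant '[[0,0,30,0],[0,0,60,0],[0,0,90,0],[0,0,115,0],[0,0,115,0]]'
python3 - <<'E'
from h import *
st=env.state();print(st["t"],st["eef_pos"],st["tcp_rot"],st["ft_force"],st["opening"])
p=vision.read_camera("wrist"); save(p,"pics/w2.png"); save(p,"pics/w2c.png",(240,60,400,260),3)
print(proj(p,(460.35,-224.2,58),st),proj(p,(461,-228,58),st),proj(p,st["eef_pos"],st))
E
```

```text
t: 3.88
eef_pos: [429.7, -240.1, 98.6]
tcp_rot: [3.14, 0.002, -1.121]
ft_force: [-0.9, 0.5, 0.7]
opening: 0.006
3.875 [ 429.74087104 -240.05195132   98.59057225] [ 3.14028292e+00  2.07766228e-03 -1.12052581e+00] [-0.87287185  0.49067477  0.69609697] 0.00648317790551175
[320.23063682 174.69276104] [325.33574866 176.15601792] [321.61300981 241.09059463]
```

View pics/w2c.png

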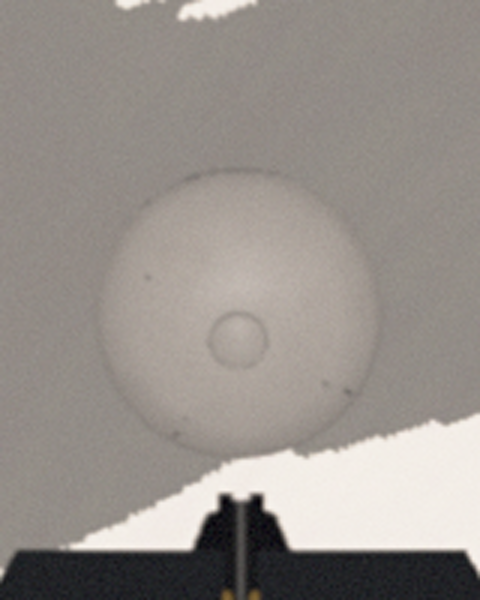

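Run:
```python
from h import *
p=vision.read_camera("wrist");st=env.state()
k=onplane(p,319.3,173.3,58,st);R=Ro.from_euler('xyz',st["tcp_rot"]).as_matrix()
print(k,R.T@(k-st["eef_pos"]),st["eef_pos"])
```

```text
[ 461.71567499 -223.65704614   58.        ] [ -1.54422344 -35.21549062  42.34548113] [ 430.6613514  -240.35625471  100.33698853]
```

```bash
python3 -m pendant '[[-0.4,-18,10,0],[-0.8,-35,20,0],[-0.8,-35,30,0],[-0.8,-35,34,0],[-0.8,-35,36,0],[-0.8,-35,36,0]]'
python3 - <<'E'
from h import *
st=env.state();print(st["t"],st["eef_pos"],st["ft_force"])
p=vision.read_camera("wrist"); save(p,"pics/w3c.png",(240,120,400,280),3)
p=vision.read_camera("side"); save(p,"pics/s3c.png",(210,210,330,330),5)
E
```

```text
t: 4.72
eef_pos: [461.7, -224.6, 64.4]
tcp_rot: [-3.141, -0.001, -1.12]
ft_force: [-0.9, 0.9, 0.3]
opening: 0.003
4.725 [ 461.68822257 -224.56456414   64.36131587] [-0.87918832  0.87755541  0.34604506]
```

View pics/w3c.png

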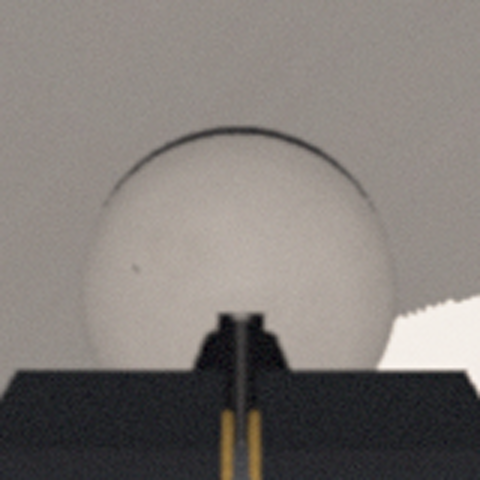

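View pics/s3c.png

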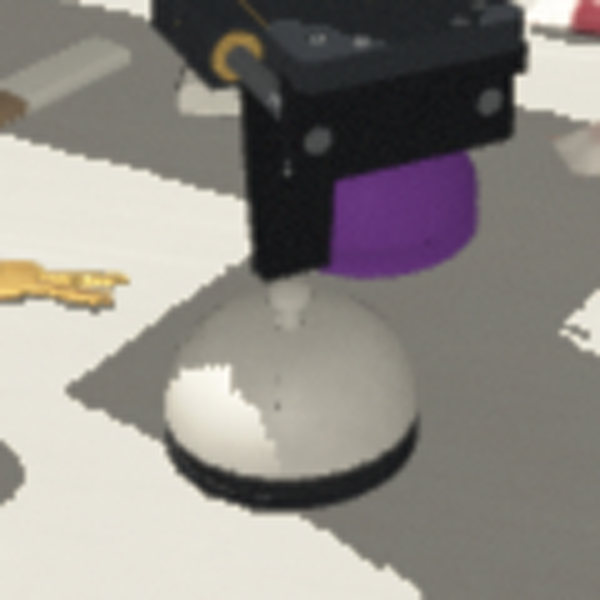

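The wrist and side pictures show the closed fingertips centred above the white knob (side crop 290,290), just clear of it. Next I press in stages and watch the force.

```bash
python3 -m pendant '[[0,0,4,0],[0,0,6,0],[0,0,8,0],[0,0,8,0]]'; python3 -c "
from h import *
s=env.state();print(s['eef_pos'],s['ft_force'])"
```

```text
t: 5.32
eef_pos: [461.8, -224.6, 56.6]
tcp_rot: [-3.141, -0.001, -1.12]
ft_force: [-0.9, -0.8, 2.6]
opening: 0.005
[ 461.78389347 -224.62567949   56.56582143] [-0.88422093 -0.78932505  2.55332511]
```

```bash
python3 -m pendant '[[0,0,1,0],[0,0,2.2,0],[0,0,2.2,0],[0,0,2.2,0]]'; python3 -c "
from h import *
s=env.state();print(s['eef_pos'],s['ft_force'])"
```

```text
t: 5.82
eef_pos: [461.8, -224.6, 54.6]
tcp_rot: [-3.141, -0.001, -1.12]
ft_force: [-2.1, 0.2, 6.2]
opening: 0.003
[ 461.76651137 -224.6406663    54.60821103] [-2.07213319  0.15909291  6.20270051]
```

```bash
python3 -m pendant '[[0,0,0.7,0],[0,0,0.7,0],[0,0,0.7,0]]'; python3 -c "
from h import *
s=env.state();print(s['eef_pos'],s['ft_force'])
p=vision.read_camera('side'); save(p,'pics/s4c.png',(210,210,330,330),5)"
```

```text
t: 6.2
eef_pos: [461.8, -224.7, 54.2]
tcp_rot: [-3.141, -0.002, -1.12]
ft_force: [-2.0, 0.9, 7.1]
opening: 0.004
[ 461.79856751 -224.65665808   54.22455985] [-2.00124356  0.93240556  7.14650192]
```

View pics/s4c.png

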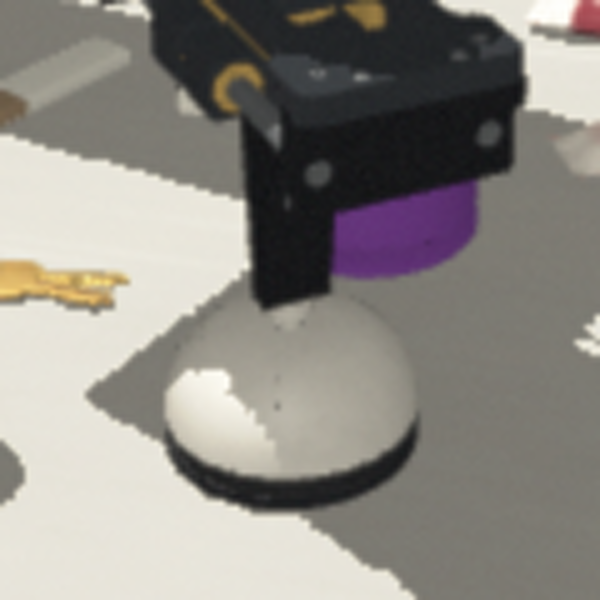

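The knob is down about 3.6 mm at 7 N, so the bell has rung, and it hasn't moved. Next I lift and look at the blue sachet.

```bash
python3 -m pendant '[[0,0,-5,0],[0,0,-25,0],[0,0,-50,0],[4,-30,-75,0],[8,-65,-75,0],[13,-100,-75,0],[13,-100,-75,0]]'
python3 - <<'E'
from h import *
st=env.state();p=vision.read_camera("wrist"); save(p,"pics/w5.png"); print(st["t"],st["eef_pos"],st["ft_force"])
print(proj(p,(598,-173,14),st))
save(p,"pics/w5c.png",(240,60,400,260),3)
E
```

```text
t: 7.12
eef_pos: [558.8, -191.9, 129.0]
tcp_rot: [-3.141, -0.002, -1.118]
ft_force: [0.3, -0.1, 0.6]
opening: 0.008
7.125 [ 558.7979082  -191.94529229  128.96036333] [ 0.28845007 -0.06972177  0.62650384]
[320.9191457 151.7767834]
```

View pics/w5.png

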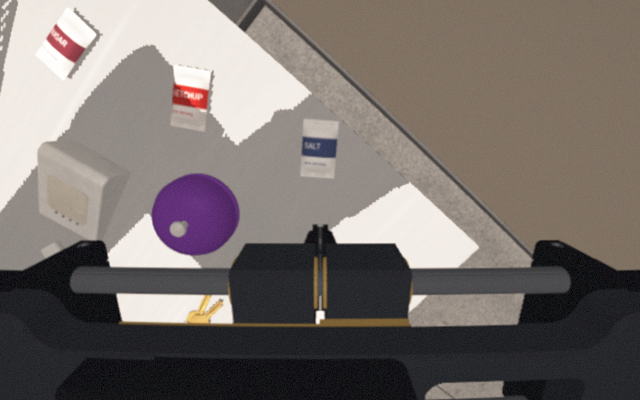

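View pics/w5c.png

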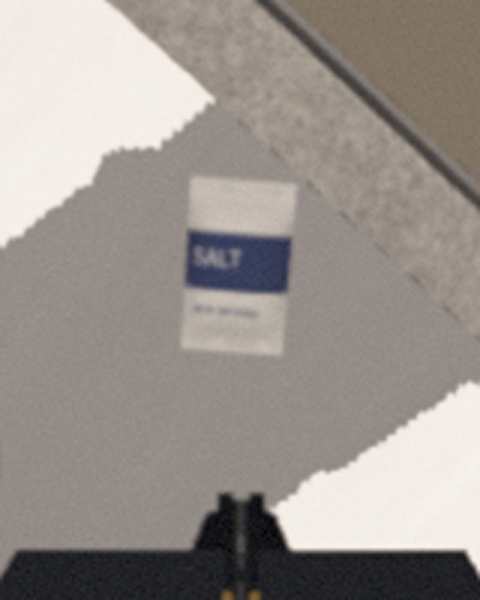

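Run:
```python
from h import *
p=vision.read_camera("wrist");st=env.state();R=Ro.from_euler('xyz',st["tcp_rot"]).as_matrix()
for z in (5,10,14):
    k=onplane(p,319.7,148.3,z,st);print(k,R.T@(k-st["eef_pos"]))
for n in (189,180),(297,184),(283,355),(181,350): print(onplane(p,240+n[0]/3,60+n[1]/3,8,st))
s=vision.read_camera("scene")
```

```text
[ 597.64699866 -171.36812142    5.        ] [ -1.30174459 -45.9409945  123.86003111]
[ 598.05285795 -171.16882335   10.        ] [ -1.30014038 -46.39220893 118.85994666]
[ 598.37754537 -171.0093849    14.        ] [ -1.29885702 -46.75318049 114.85987911]
[ 615.08004407 -145.13381516    8.        ]
[ 629.03282872 -176.66281972    8.        ]
[ 577.44666853 -197.51463979    8.        ]
[ 564.07189154 -166.10375737    8.        ]
```

```bash
python3 -m pendant '[[-0.3,-16,15,0],[-0.5,-32,35,0],[-0.7,-46,55,0],[-0.7,-46,75,0],[-0.7,-46,85,0],[-0.7,-46,92,0],[-0.7,-46,92,0]]'
python3 - <<'E'
from h import *
st=env.state();p=vision.read_camera("wrist"); save(p,"pics/w6c.png",(240,100,400,260),3); print(st["t"],st["eef_pos"],st["ft_force"])
p=vision.read_camera("side"); save(p,"pics/s6c.png",(290,210,410,330),5)
E
```

```text
t: 8.15
eef_pos: [597.6, -172.2, 36.8]
tcp_rot: [3.141, -0.001, -1.121]
ft_force: [-0.2, -0.3, 0.3]
opening: 0.005
8.15 [ 597.61436284 -172.1886092    36.79630978] [-0.19488484 -0.34581661  0.28375791]
```

View pics/w6c.png

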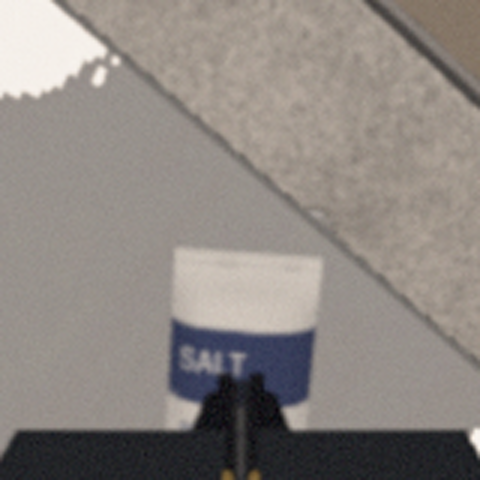

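View pics/s6c.png

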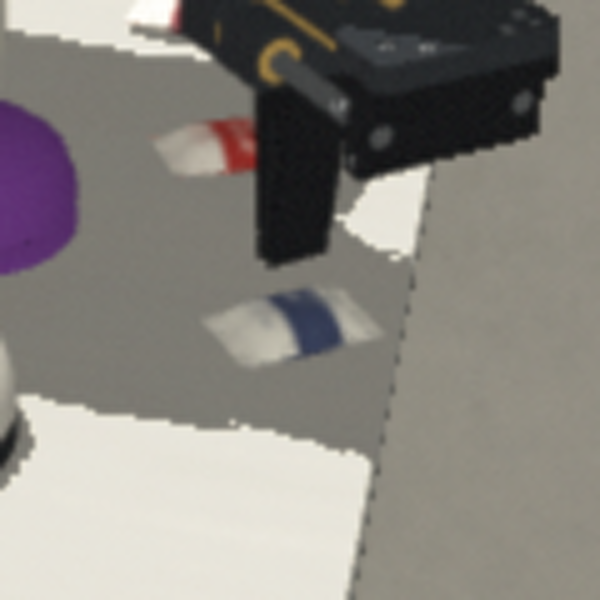

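The closed fingertips hang about 2 cm above the middle of the blue-band sachet (side crop 295,325), with no contact. I hold here for well over two seconds.

```bash
for i in 1 2 3; do python3 -m pendant '[[0,0,0,0],[0,0,0,0],[0,0,0,0],[0,0,0,0],[0,0,0,0],[0,0,0,0],[0,0,0,0],[0,0,0,0]]'; done
python3 - <<'E'
from h import *
s=vision.read_camera("scene"); save(s,"pics/sc7.png",(60,80,460,360),2)
E
```

```text
t: 9.25
eef_pos: [597.9, -172.3, 37.5]
tcp_rot: [-3.141, -0.001, -1.121]
ft_force: [-0.8, 0.3, 0.5]
opening: 0.005
t: 10.25
eef_pos: [597.9, -172.3, 37.5]
tcp_rot: [-3.141, -0.001, -1.121]
ft_force: [0.9, 0.4, -0.5]
opening: 0.006
t: 11.25
eef_pos: [597.9, -172.3, 37.5]
tcp_rot: [-3.141, -0.001, -1.121]
ft_force: [0.1, -0.6, -0.7]
opening: 0.003
```

View pics/sc7.png

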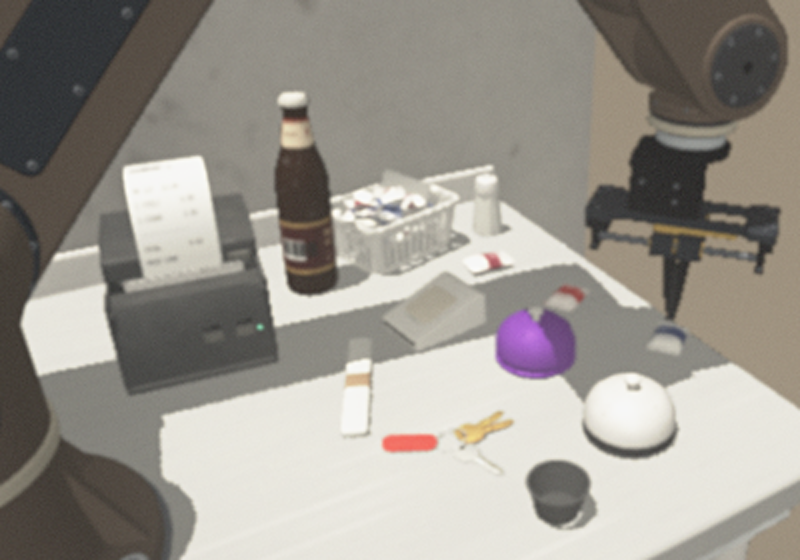

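The scene picture shows the bell upright with its knob back up and nothing shifted. Next I rise and go over towards the reader, keeping the yaw so the gripper body stays clear of the bottle.

```bash
python3 -m pendant '[[0,0,-45,0],[0,0,-90,0],[-45,12,-112,0],[-95,26,-112,0],[-145,40,-112,0],[-195,54,-112,0],[-225,63,-112,0],[-247,69,-112,0]]'; python3 -m pendant '[[0,0,0,0],[0,0,0,0]]'
python3 - <<'E'
from h import *
st=env.state();p=vision.read_camera("wrist"); save(p,"pics/w8.png");save(p,"pics/w8c.png",(230,90,430,240),4); print(st["t"],st["eef_pos"],st["tcp_rot"])
print(proj(p,(450,31,27),st))
E
```

```text
t: 12.3
eef_pos: [427.4, 21.1, 149.4]
tcp_rot: [-3.141, -0.002, -1.12]
ft_force: [0.3, -0.6, -0.3]
opening: 0.007
t: 12.55
eef_pos: [428.3, 20.7, 149.5]
tcp_rot: [-3.14, -0.002, -1.12]
ft_force: [0.4, -0.8, -0.2]
opening: 0.005
12.55 [428.25480567  20.69061371 149.47555308] [-3.14019731e+00 -2.12358733e-03 -1.12005905e+00]
[320.90330963 170.61055509]
```

View pics/w8.png

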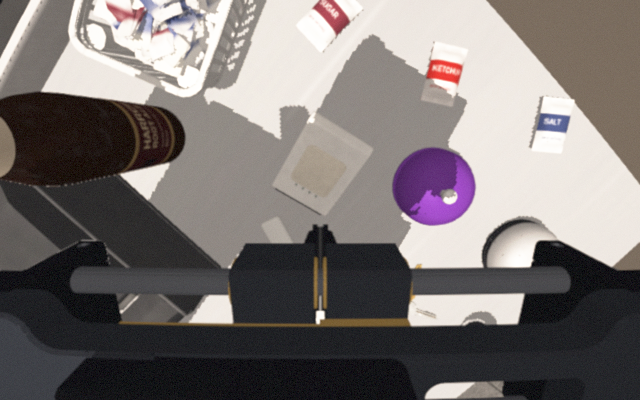

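View pics/w8c.png

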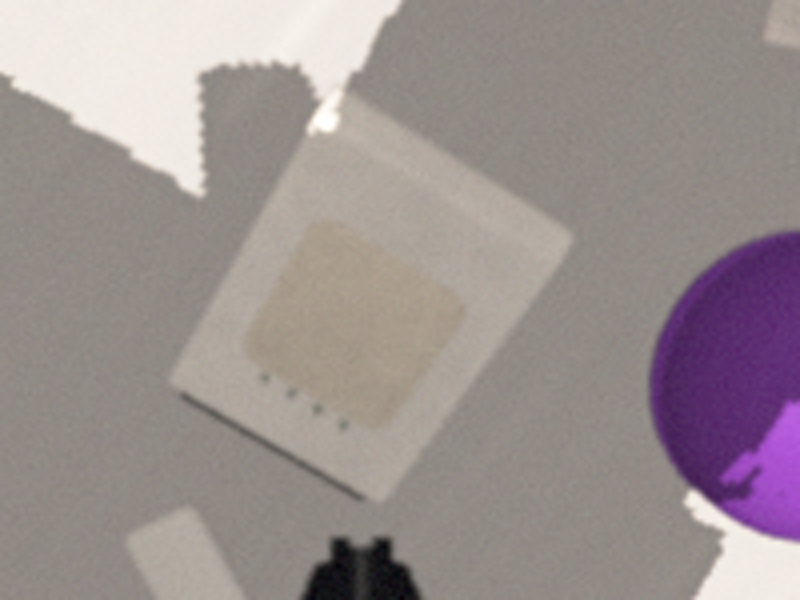

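Run:
```python
from h import *
p=vision.read_camera("wrist");st=env.state();R=Ro.from_euler('xyz',st["tcp_rot"]).as_matrix()
c=[onplane(p,230+x/4,90+y/4,z,st) for x,y,z in((345,95,40),(572,238,40),(378,500,10),(172,382,10))]
c=np.array(c);m=c.mean(0);print(c.round(1),m,[np.linalg.norm((c[i]-c[i-1])[:2]) for i in range(4)])
m[2]=47;print(R.T@(m-st["eef_pos"]))
print(onplane(p,230+355/4,90+325/4,26,st))
```

```text
[[497.2  58.6  40. ]
 [491.3  -3.6  40. ]
 [404.7   4.3  10. ]
 [410.5  68.8  10. ]] [450.92996977  32.02271795  25.        ] [np.float64(87.31319000938274), np.float64(62.450548405217795), np.float64(86.95168453030975), np.float64(64.71546774204911)]
[ -0.69138319 -25.39430946 102.3560427 ]
[448.23420428  32.38252302  26.        ]
```

```bash
python3 -m pendant '[[0,-12,20,0],[0,-25,45,0],[0,-25,65,0],[0,-25,85,0],[0,-25,95,0],[0,-25,101,0],[0,-25,101,0]]'
python3 - <<'E'
from h import *
st=env.state();p=vision.read_camera("wrist"); save(p,"pics/w9c.png",(230,90,430,240),4); print(st["t"],st["eef_pos"],st["ft_force"])
p=vision.read_camera("side"); save(p,"pics/s9c.png",(210,100,370,220),5)
E
```

```text
t: 13.52
eef_pos: [451.0, 31.1, 48.3]
tcp_rot: [-3.141, -0.002, -1.121]
ft_force: [0.1, -0.2, -0.1]
opening: 0.004
13.525 [451.00333831  31.095105    48.31803685] [ 0.13913653 -0.20249926 -0.09047565]
```

View pics/w9c.png

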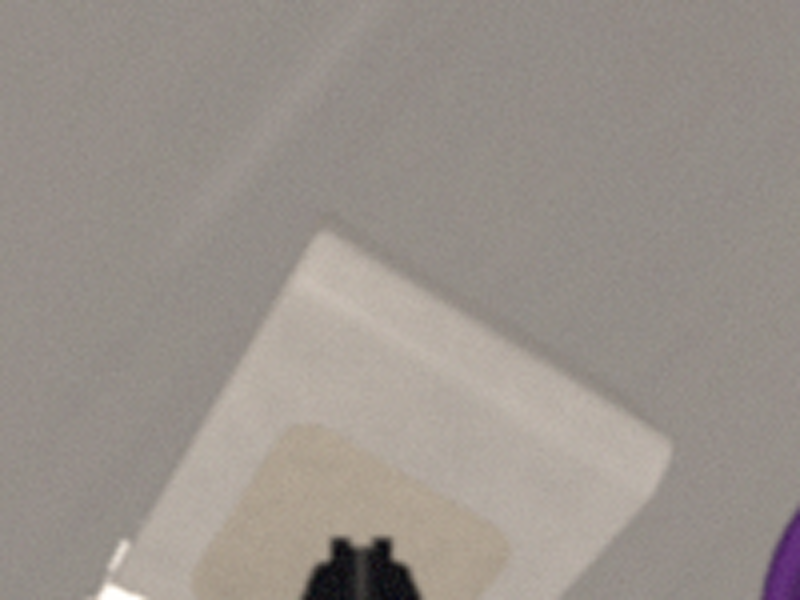

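View pics/s9c.png

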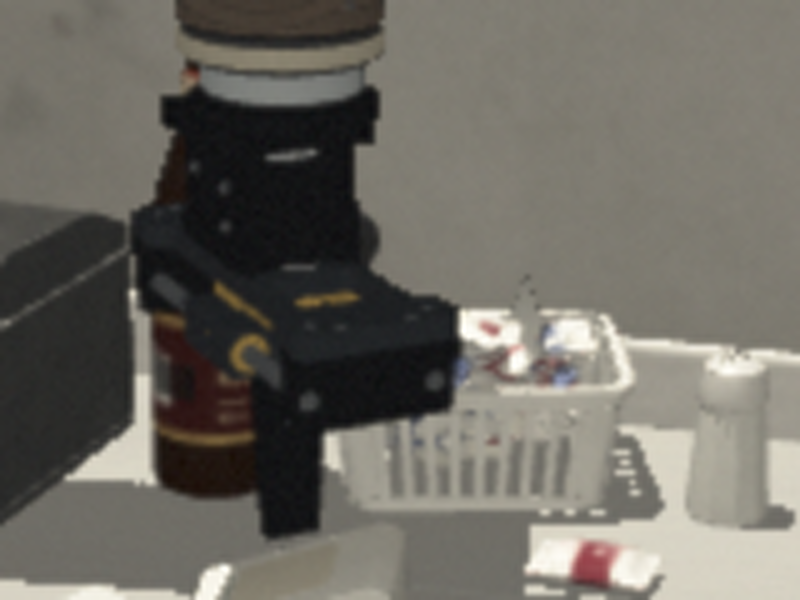

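The fingertips hang about 2 cm above the middle of the reader's face (side crop 290,535) and the bottle is untouched. I hold here, then hand in.

```bash
for i in 1 2 3; do python3 -m pendant '[[0,0,0,0],[0,0,0,0],[0,0,0,0],[0,0,0,0],[0,0,0,0],[0,0,0,0],[0,0,0,0],[0,0,0,0]]'; done
python3 - <<'E'
from h import *
p=vision.read_camera("scene"); save(p,"pics/sc10.png",(60,80,460,360),2)
print(job.job_done())
E
```

```text
t: 14.62
eef_pos: [451.1, 31.2, 48.7]
tcp_rot: [-3.14, -0.002, -1.121]
ft_force: [1.1, -0.0, 0.1]
opening: 0.006
t: 15.62
eef_pos: [451.1, 31.2, 48.7]
tcp_rot: [-3.14, -0.002, -1.121]
ft_force: [0.1, -0.4, -0.0]
opening: 0.0
t: 16.62
eef_pos: [451.1, 31.2, 48.8]
tcp_rot: [-3.14, -0.002, -1.121]
ft_force: [0.5, 0.2, -0.6]
opening: 0.002
the job is handed in; nothing more can be done
None
```

View pics/sc10.png

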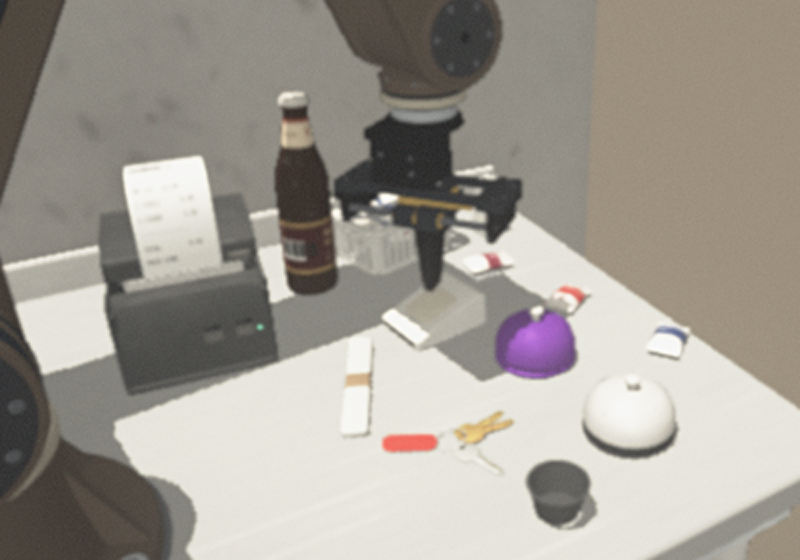

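The job is done in the order asked and handed in at about 16.7 s of the 51 s allowed.

- **Bell:** I pressed the white bell's knob with the closed fingertips to about 7 N, roughly 3.6 mm down. That is past the 2.5 mm (about 5 N) ringing point. I then let it spring back.
- **Blue-band sachet:** The fingertips stayed about 2 cm above its middle for 3 s.
- **Card reader:** The fingertips stayed about 2 cm above the middle of its face for 3 s, and the arm is still pointing there.

**Last checks:** The force on the tool stayed at noise level (about 1 N) in every reading except during the press. The final scene picture shows everything in its place, including the purple bell and the bottle.

**Disagreements:** The single-camera estimates from the fixed cameras differed from the wrist camera by 3–10 mm, so I used the close wrist views. No check failed. The ring itself I could only infer from the force and travel.

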